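# Pack the fit-up jig's gap and hold the stack tight

## Robot

A 6-joint arm with a two-finger parallel gripper is mounted at the origin on the work surface. World frame = base frame: x ahead of the robot, y to its left, z up, the work surface at z = 0. Lengths are in m, angles in rad, forces in N, time in s.
With the tool pointing down it reaches from about 0.25 to 0.8 m from the base axis. Payload 3.9 kg.
Tool frame: the origin (TCP) lies on the front face of the gripper's body, between the roots of the fingers; the fingertips stand 73 mm ahead of it and the grasp point (between the pads) lies 54 mm ahead of it; z points along the fingers, y is the direction in which the jaws open and shut (so a half turn about z gives the same grasp; the last joint's range is limited). The gripper opens to 85 mm and grips with 20 to 120 N. Pads are 22 mm wide; open, the fingers measure 114 mm over their backs; the gripper's body (76 mm by 85 mm) begins 54 mm behind the grasp point. The pads swing forward as they close: fully open they stand 13 mm farther back than shut.
Start: joints at [1.308, 0.26, -0.138, 1.173, 0, 1.571], TCP at [0.136, 0.507, 0.304] pointing down, gripper open.
Joint ranges: [-2.78, 2.78], [-0.83, 1.72], [-1.28, 1.37], [-1.9, 2.12], [-1.57, 1.48], [-3.14, 3.14]. Speed limits (rad/s): [2.57, 2.57, 3.14, 3.14, 3.14, 3.14].

## Interface

Orientations are given as a rotation vector (axis times angle).
In Python, from bench import arm gives the robot as it stands. The module is installed in compiled form; this text tells all that it offers.
- The arm moves only by the tool arm_command, never from a script. Its argument "targets" is text: rows parted by semicolons, each of 5 numbers parted by spaces: the gripper's target within -1 to 1 (shut at 1, half-way at 0, fully open at -1), then the shift along the world's x, y, z in m, then the turn about the world's z in rad. A call has 1 to 12 rows; each row shifts and turns the commanded pose from where the row before left it; what a row does not reach is not made up. A row lasts 1/8 s, in which the tool goes at most 62.5 mm and 10.7 degrees, less where a joint would pass 70% of its speed; a pose out of reach is approached as far as the arm can. A call with a gripper value outside its range is refused whole. The fingers move at their own pace and stop on an object; the grip force is fixed at half the most. Time passes only in rows, so rows that do not move let the fingers close. It gives the time, the measured TCP pose, the force and the opening at its end, in the units of the state.
- arm.read_state(): the state, without advancing time (a new reading comes with each control period).
- arm.read_camera(name): name is "scene" or "top" or "wrist"; returns a dict with "frame" (480x640x3 uint8, blue, green, red), "fx", "fy", "cx", "cy" (pixels), "k1" (the pictures are not rectified: a ray, as slopes to the right and down, at radius r is drawn at 1 + k1 r^2 times it, then the intrinsics apply), "R" (3x3) and "t" (3): a world point X has camera coordinates R X + t; the wrist camera has in their place "T_tool_cam" (4x4, takes a point from camera to tool coordinates, whose origin is the TCP and whose axes are the flange's). Camera axes: x right, y down, z forward; pixel columns grow to the right and rows downward; lengths in m; the calibration is good to about 2 mm. A picture is of the moment at which its call begins: read the wrist's pose just before it. There is no depth.
- arm.sign_off(): hands the job in, once; it reports no verdict.
The state is a dict: "t": time; "joints": joint angles; "joint_velocities": joint speeds; "effort": joint torques, N m; "tcp_pos": TCP position; "orientation": TCP orientation; "force": force on the tool from outside, world axes, zero at the start; "ft_torque": the same for the moment, N m; "width": finger opening in m.
Only numpy, scipy, OpenCV 4.12 (cv2) and the standard library are available. Lean on these libraries where they do the work, as an engineer would, in place of code of your own. Each camera call takes 0.05 s, during which the arm holds its last target. There are 200 camera calls.

## Task

Stand yellow-tabbed packers from the tray upright on the jig's base plate, one behind the other, in the gap between the steel tube and the sliding green jaw, until pushing the red handle closes the gap: the jaw must press on the stack before it runs into its own end stop. Leave packers you do not need standing in the tray, do not knock any packer over, and leave the wrench, spray can and grinding disc alone. Finish while still pushing the red handle towards the tube with the fingers, squeezing the stack firmly (about 10 N) and touching no packer: do not let go.

Things in the scene. Friction and masses are not known exactly. Their poses are not given: they have to be found in the camera images.
- jig_origin (a point): Jig on the bench: dark steel base plate 140 (x) by 280 (y) mm. Point: on the plate's top, 10 mm above the bench, on the centre line. +y: the way the jaw is pushed, to the tube; x across. Plate spans y -155 to +125 mm; fixed blue guide block (70 by 26, top 40 mm above bench) y -76 to -50. Packers go on the plate between jaw and tube at x = 0, width along x.
- jaw_face (a point): Centre of the front (+y) face of the sliding green jaw plate, 70 mm wide (x), its top 38.5 mm above the bench. With the jaw back it stands at y = -30 mm in the jig's frame. Axes as the jig's.
- jaw (a joint): Slide of the jaw along the jig's +y: 0 = back (as it starts), 0.028 m = its end stop. A weak return spring and friction resist with 1 to 3 N; let go, the jaw slides back. If it runs to the end stop, the stack is still too thin.
- handle_back (a point): Centre of the back (-y) face of the red upright push handle behind the guide block: plate 50 wide (x), 12 thick (y), from 12 to 74 mm above the bench; this point is 43 mm above the bench, at y = -143 mm in the jig's frame at the start. Push it along the jig's +y; it carries the jaw along through a spring. Axes as the jig's.
- handle (a joint): How far the handle has moved towards the jaw against the spring between them: 0 = relaxed, 0.020 m = solid; 1 N per mm. So it grows to 1 to 3 mm while the jaw travels freely and more once the jaw is stopped by a stack or by its end stop.
- tube_face (a point): Centre of the face, turned to the jaw, of the fixed square steel tube, 130 mm long (jig's x), 30 by 30 mm, lying on the base plate (top 40 mm above the bench), with two red magnets behind it. It does not move, but its distance from the jaw differs each time: 36 to 62 mm open gap with the jaw back. Axes as the jig's.
- tray: Shallow black tray, 100 by 235 mm, 14 mm high, 4 mm walls, fixed; the packers stand in it in a row along its y. Origin under its centre.
- wrench: Bystander: loose steel wrench lying on the bench; leave it alone. Origin on its underside.
- spray_can: Bystander: loose blue spray can, 54 mm across, 150 mm tall; leave it alone. Origin at the centre of its underside.
- disc: Bystander: loose orange grinding disc, 104 mm across, 12 mm thick; leave it alone. Origin at the centre of its underside.
- packer1_center (a point): One of four identical loose packers (thick shims) standing in the tray: aluminium body 60 wide (x) by 14 thick (y) by 34 mm high, and a yellow grip tab 30 wide by 14 thick by 30 mm high on top in the middle; 64 mm high in all, 0.1 to 0.15 kg. Point: its centre, 32 mm above its foot. Grip the tab across its 30 mm width; neighbours stand about 52 mm apart.
- packer2_center (a point): One of four identical loose packers (thick shims) standing in the tray: aluminium body 60 wide (x) by 14 thick (y) by 34 mm high, and a yellow grip tab 30 wide by 14 thick by 30 mm high on top in the middle; 64 mm high in all, 0.1 to 0.15 kg. Point: its centre, 32 mm above its foot. Grip the tab across its 30 mm width; neighbours stand about 52 mm apart.
- packer3_center (a point): One of four identical loose packers (thick shims) standing in the tray: aluminium body 60 wide (x) by 14 thick (y) by 34 mm high, and a yellow grip tab 30 wide by 14 thick by 30 mm high on top in the middle; 64 mm high in all, 0.1 to 0.15 kg. Point: its centre, 32 mm above its foot. Grip the tab across its 30 mm width; neighbours stand about 52 mm apart.
- packer4_center (a point): One of four identical loose packers (thick shims) standing in the tray: aluminium body 60 wide (x) by 14 thick (y) by 34 mm high, and a yellow grip tab 30 wide by 14 thick by 30 mm high on top in the middle; 64 mm high in all, 0.1 to 0.15 kg. Point: its centre, 32 mm above its foot. Grip the tab across its 30 mm width; neighbours stand about 52 mm apart.
Mind the look-alikes: they are no part of the job. Leave any black or pink look-alike of the part that bears packer4_center alone. What is shaped like the part that bears packer1_center but black is not meant.

How it is judged:
On the way:
1. at least one packer stands upright in the gap, let go ((((x of packer1_center in the frame of jig_origin between -0.02 and 0.02 m and y of packer1_center in the frame of jig_origin between -0.035 and 0.04 m and z of packer1_center in the frame of jig_origin between 0.028 and 0.036 m and angle between packer1_center's own z axis and vertical below 0.12 rad and angle between the x axis of packer1_center and the x axis of jig_origin, either way round below 0.2 rad) and contact force between packer1 and the fingers below 0.2 N) or ((x of packer2_center in the frame of jig_origin between -0.02 and 0.02 m and y of packer2_center in the frame of jig_origin between -0.035 and 0.04 m and z of packer2_center in the frame of jig_origin between 0.028 and 0.036 m and angle between packer2_center's own z axis and vertical below 0.12 rad and angle between the x axis of packer2_center and the x axis of jig_origin, either way round below 0.2 rad) and contact force between packer2 and the fingers below 0.2 N) or ((x of packer3_center in the frame of jig_origin between -0.02 and 0.02 m and y of packer3_center in the frame of jig_origin between -0.035 and 0.04 m and z of packer3_center in the frame of jig_origin between 0.028 and 0.036 m and angle between packer3_center's own z axis and vertical below 0.12 rad and angle between the x axis of packer3_center and the x axis of jig_origin, either way round below 0.2 rad) and contact force between packer3 and the fingers below 0.2 N) or ((x of packer4_center in the frame of jig_origin between -0.02 and 0.02 m and y of packer4_center in the frame of jig_origin between -0.035 and 0.04 m and z of packer4_center in the frame of jig_origin between 0.028 and 0.036 m and angle between packer4_center's own z axis and vertical below 0.12 rad and angle between the x axis of packer4_center and the x axis of jig_origin, either way round below 0.2 rad) and contact force between packer4 and the fingers below 0.2 N))), for 0.2 s.
At the end, for the whole second after the job is handed in: Fingers push the handle (over 4 N, spring in over 5 mm), jaw short of its stop; jaw and tube each press over 3 N on a packer standing in the gap (within 20 mm of the centre line, 0.12 rad of upright, 0.2 rad of square); other packers stand so too or within 30 mm of their start, untouched (contact force between handle and the fingers above 4 N and value of joint handle above 0.005 m and value of joint jaw below 0.0272 m and (((x of packer1_center in the frame of jig_origin between -0.02 and 0.02 m and y of packer1_center in the frame of jig_origin between -0.035 and 0.04 m and z of packer1_center in the frame of jig_origin between 0.028 and 0.036 m and angle between packer1_center's own z axis and vertical below 0.12 rad and angle between the x axis of packer1_center and the x axis of jig_origin, either way round below 0.2 rad) and contact force between jaw and packer1 above 3 N) or ((x of packer2_center in the frame of jig_origin between -0.02 and 0.02 m and y of packer2_center in the frame of jig_origin between -0.035 and 0.04 m and z of packer2_center in the frame of jig_origin between 0.028 and 0.036 m and angle between packer2_center's own z axis and vertical below 0.12 rad and angle between the x axis of packer2_center and the x axis of jig_origin, either way round below 0.2 rad) and contact force between jaw and packer2 above 3 N) or ((x of packer3_center in the frame of jig_origin between -0.02 and 0.02 m and y of packer3_center in the frame of jig_origin between -0.035 and 0.04 m and z of packer3_center in the frame of jig_origin between 0.028 and 0.036 m and angle between packer3_center's own z axis and vertical below 0.12 rad and angle between the x axis of packer3_center and the x axis of jig_origin, either way round below 0.2 rad) and contact force between jaw and packer3 above 3 N) or ((x of packer4_center in the frame of jig_origin between -0.02 and 0.02 m and y of packer4_center in the frame of jig_origin between -0.035 and 0.04 m and z of packer4_center in the frame of jig_origin between 0.028 and 0.036 m and angle between packer4_center's own z axis and vertical below 0.12 rad and angle between the x axis of packer4_center and the x axis of jig_origin, either way round below 0.2 rad) and contact force between jaw and packer4 above 3 N)) and (((x of packer1_center in the frame of jig_origin between -0.02 and 0.02 m and y of packer1_center in the frame of jig_origin between -0.035 and 0.04 m and z of packer1_center in the frame of jig_origin between 0.028 and 0.036 m and angle between packer1_center's own z axis and vertical below 0.12 rad and angle between the x axis of packer1_center and the x axis of jig_origin, either way round below 0.2 rad) and contact force between tube and packer1 above 3 N) or ((x of packer2_center in the frame of jig_origin between -0.02 and 0.02 m and y of packer2_center in the frame of jig_origin between -0.035 and 0.04 m and z of packer2_center in the frame of jig_origin between 0.028 and 0.036 m and angle between packer2_center's own z axis and vertical below 0.12 rad and angle between the x axis of packer2_center and the x axis of jig_origin, either way round below 0.2 rad) and contact force between tube and packer2 above 3 N) or ((x of packer3_center in the frame of jig_origin between -0.02 and 0.02 m and y of packer3_center in the frame of jig_origin between -0.035 and 0.04 m and z of packer3_center in the frame of jig_origin between 0.028 and 0.036 m and angle between packer3_center's own z axis and vertical below 0.12 rad and angle between the x axis of packer3_center and the x axis of jig_origin, either way round below 0.2 rad) and contact force between tube and packer3 above 3 N) or ((x of packer4_center in the frame of jig_origin between -0.02 and 0.02 m and y of packer4_center in the frame of jig_origin between -0.035 and 0.04 m and z of packer4_center in the frame of jig_origin between 0.028 and 0.036 m and angle between packer4_center's own z axis and vertical below 0.12 rad and angle between the x axis of packer4_center and the x axis of jig_origin, either way round below 0.2 rad) and contact force between tube and packer4 above 3 N)) and ((x of packer1_center in the frame of jig_origin between -0.02 and 0.02 m and y of packer1_center in the frame of jig_origin between -0.035 and 0.04 m and z of packer1_center in the frame of jig_origin between 0.028 and 0.036 m and angle between packer1_center's own z axis and vertical below 0.12 rad and angle between the x axis of packer1_center and the x axis of jig_origin, either way round below 0.2 rad) or distance of packer1_center from where it was at the start of the episode below 0.03 m) and ((x of packer2_center in the frame of jig_origin between -0.02 and 0.02 m and y of packer2_center in the frame of jig_origin between -0.035 and 0.04 m and z of packer2_center in the frame of jig_origin between 0.028 and 0.036 m and angle between packer2_center's own z axis and vertical below 0.12 rad and angle between the x axis of packer2_center and the x axis of jig_origin, either way round below 0.2 rad) or distance of packer2_center from where it was at the start of the episode below 0.03 m) and ((x of packer3_center in the frame of jig_origin between -0.02 and 0.02 m and y of packer3_center in the frame of jig_origin between -0.035 and 0.04 m and z of packer3_center in the frame of jig_origin between 0.028 and 0.036 m and angle between packer3_center's own z axis and vertical below 0.12 rad and angle between the x axis of packer3_center and the x axis of jig_origin, either way round below 0.2 rad) or distance of packer3_center from where it was at the start of the episode below 0.03 m) and ((x of packer4_center in the frame of jig_origin between -0.02 and 0.02 m and y of packer4_center in the frame of jig_origin between -0.035 and 0.04 m and z of packer4_center in the frame of jig_origin between 0.028 and 0.036 m and angle between packer4_center's own z axis and vertical below 0.12 rad and angle between the x axis of packer4_center and the x axis of jig_origin, either way round below 0.2 rad) or distance of packer4_center from where it was at the start of the episode below 0.03 m) and contact force between each of packer1, packer2, packer3, packer4 and the fingers below 0.3 N); the arm keeps its last pose, push and grip.
It fails at once if the wrench is shoved more than 3 cm (distance of wrench from where it was at the start of the episode above 0.03 m).
It fails at once if the spray can is shoved more than 3 cm (distance of spray_can from where it was at the start of the episode above 0.03 m).
It fails at once if the grinding disc is shoved more than 3 cm (distance of disc from where it was at the start of the episode above 0.03 m).
It fails at once if a packer is knocked over (angle between any of packer1_center, packer2_center, packer3_center, packer4_center's own z axis and vertical above 0.8 rad).
It also fails if it takes over 72 s, if anything falls off the work surface, if the arm or the gripper's body presses on something with over 40 N, if the wrist force passes 120 N, or if a joint passes its speed limit or range.

## Working session

There is one attempt and no reset: what is moved stays moved. The work goes in short steps, Python scripts to look and compute and a tool call to move; the robot and the scene stay as the last step left them, time stands still between calls to the robot, and variables do not carry over. Pictures are saved under pics/ and viewed, on a budget of 10 in all, crops included, one or two more only if the job needs it, and the job is handed in when it is done.

Besides the shell and the picture viewer there is one more tool, called after ">>>" as name(argument=value, ...), one argument or row to a line, values as JSON. arm_command: Moves the arm, as the interface text tells. Its arguments: {"type":"object","properties":{"targets":{"type":"string"}},"required":["targets"]}

```bash
mkdir -p pics; cat > h.py <<'E'
import numpy as np, cv2
from bench import arm
from scipy.spatial.transform import Rotation as Ro
def cam(name):
    s=arm.read_state(); c=arm.read_camera(name)
    if name=="wrist":
        T=np.eye(4); T[:3,:3]=Ro.from_rotvec(s["orientation"]).as_matrix(); T[:3,3]=s["tcp_pos"]
        M=T@np.array(c["T_tool_cam"]); c["Rcw"]=M[:3,:3]; c["C"]=M[:3,3]
    else:
        R=np.array(c["R"]); c["Rcw"]=R.T; c["C"]=-R.T@np.array(c["t"])
    return c
def ray(c,u,v):
    K=np.array([[c["fx"],0,c["cx"]],[0,c["fy"],c["cy"]],[0,0,1.]])
    p=cv2.undistortPoints(np.array([[[u,v]]],float),K,np.array([c["k1"],0,0,0,0.]))[0,0]
    return c["Rcw"]@np.array([p[0],p[1],1])
def onz(c,u,v,z):
    d=ray(c,u,v); return c["C"]+d*(z-c["C"][2])/d[2]
def proj(c,X):
    K=np.array([[c["fx"],0,c["cx"]],[0,c["fy"],c["cy"]],[0,0,1.]])
    q=c["Rcw"].T@(np.array(X)-c["C"]); r=cv2.Rodrigues(np.zeros(3))[0]
    return cv2.projectPoints(q.reshape(1,1,3),np.zeros(3),np.zeros(3),K,np.array([c["k1"],0,0,0,0.]))[0].ravel()
E
python3 - <<'E'
from h import *
import pickle
for n in("top","scene"):
    c=cam(n); cv2.imwrite(f"pics/{n}0.png",c["frame"]); pickle.dump(c,open(n+"0.pkl","wb")); print(n,c["C"],c["fx"],c["k1"])
s=arm.read_state(); print(s["orientation"],s["force"],s["width"])
c=cam("wrist");print(c["T_tool_cam"])
E
```

```text
top [ 0.42265166 -0.00326685  1.32146853] 519.0599555026151 -0.15386877297214432
scene [0.96028415 0.72359095 1.0120551 ] 597.0764876209034 0.05857231321647073
[-4.11622877e-01 -3.11428117e+00  2.80496923e-03] [0.02536452 0.41319108 0.5575149 ] 0.08541949269011959
[[-4.47477045e-04 -9.53378516e-01 -3.01776746e-01  7.61512089e-02]
 [ 9.99999825e-01 -3.09878040e-04 -5.03835707e-04  1.07538021e-04]
 [ 3.86832152e-04 -3.01776919e-01  9.53378488e-01 -7.04488375e-02]
 [ 0.00000000e+00  0.00000000e+00  0.00000000e+00  1.00000000e+00]]
```

View pics/top0.png

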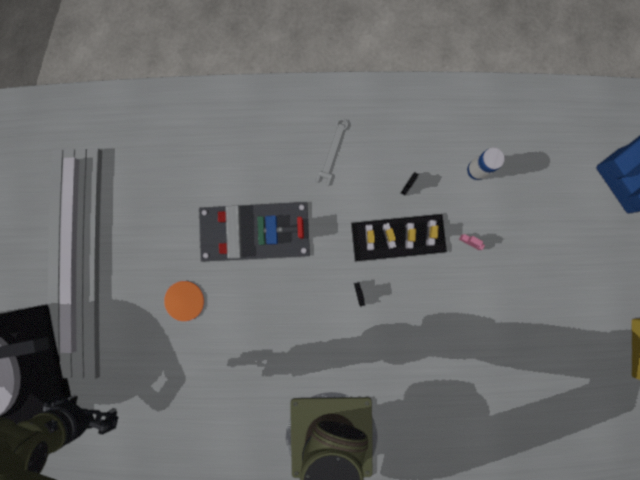

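View pics/scene0.png

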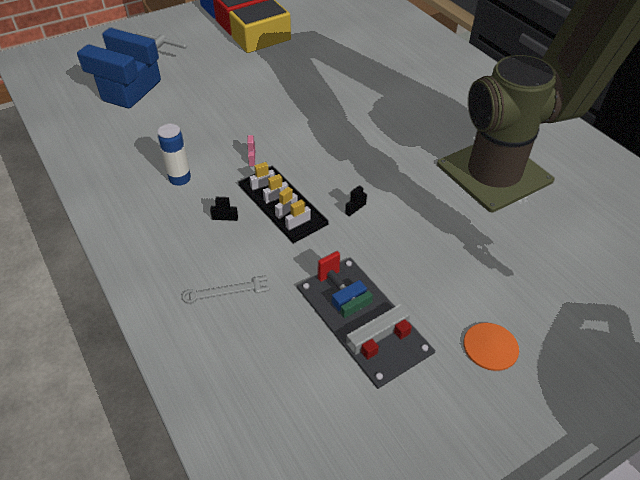

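The top view shows yellow-tabbed packers at (370,237), (390,236), (411,235) and (432,234). The jig has its tube at (233,232), jaw at (261,230) and handle at (300,227). Look-alikes that could be mistaken for packers are black at (410,184) and (360,293), and pink at (472,242). I choose only the four with yellow tabs in the tray.

```bash
python3 - <<'E'
from h import *
import pickle
c=pickle.load(open("top0.pkl","rb")); f=c["frame"]; hsv=cv2.cvtColor(f,cv2.COLOR_BGR2HSV)
def blobs(lo,hi,z,name,mn=15):
    m=cv2.inRange(hsv,lo,hi); m[:, 600:]=0; m[:140]=0; m[380:]=0
    for k in cv2.findContours(m,cv2.RETR_EXTERNAL,cv2.CHAIN_APPROX_NONE)[0]:
        if cv2.contourArea(k)>=mn:
            (u,v),wh,a=cv2.minAreaRect(k)
            p=onz(c,u,v,z); q=[onz(c,*b,z)[:2] for b in cv2.boxPoints(((u,v),wh,a))]
            e=[q[1]-q[0],q[2]-q[1]]; L=[np.linalg.norm(x) for x in e]; d=e[int(np.argmax(L))]
            print(name,round(u),round(v),p[:2].round(4),"long",max(L).round(4),min(L).round(4),np.degrees(np.arctan2(d[1],d[0])).round(1)%180)
blobs((18,100,60),(35,255,255),.066,"yellow")
blobs((0,150,60),(6,255,255),.074,"red")
blobs((170,150,60),(180,255,255),.074,"red2")
blobs((45,60,20),(85,255,255),.0385,"green")
blobs((100,120,50),(125,255,255),.04,"blue")
# plate
g=cv2.inRange(hsv,(0,0,0),(180,255,85)); g[:,:195]=0; g[:,312:]=0; g[:198]=0; g[266:]=0
k=max(cv2.findContours(g,0,cv2.CHAIN_APPROX_NONE)[0],key=cv2.contourArea)
r=cv2.minAreaRect(k); print([onz(c,*b,.01)[:2].round(4) for b in cv2.boxPoints(r)])
z=cv2.resize(f[140:320,190:510],None,fx=2.5,fy=2.5,interpolation=cv2.INTER_CUBIC); cv2.imwrite("pics/crop.png",z)
E
```

```text
yellow 370 236 [ 0.5046 -0.1021] long 0.0292 0.017 178.9
yellow 412 234 [ 0.5068 -0.2021] long 0.0317 0.0172 178.5
yellow 390 235 [ 0.5067 -0.1507] long 0.0307 0.0193 17.19999999999999
yellow 434 231 [ 0.5143 -0.2567] long 0.0322 0.0206 170.2
red 222 248 [0.4796 0.2582] long 0.0194 0.0148 0.0
red 300 227 [0.528  0.0679] long 0.0488 0.0132 3.3000000000000114
red 221 216 [0.5564 0.2609] long 0.022 0.0148 0.19999999999998863
green 261 230 [0.5249 0.1684] long 0.0704 0.0159 2.3000000000000114
blue 271 230 [0.5257 0.1426] long 0.0685 0.0286 2.6999999999999886
blue 484 165 [ 0.6837 -0.3986] long 0.0508 0.0234 35.30000000000001
[array([0.589 , 0.3347]), array([0.5989, 0.0521]), array([0.4608, 0.0464]), array([0.4495, 0.3267])]
```

View pics/crop.png

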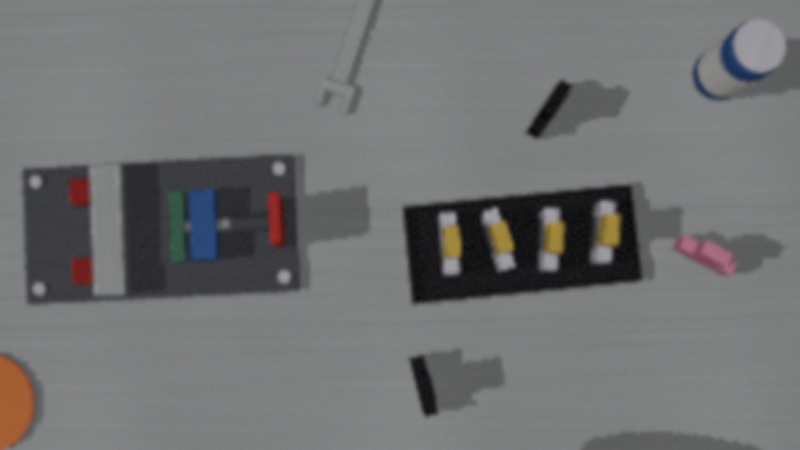

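The crop confirms the choice: four yellow-tabbed packers stand in the tray at crop (450,242), (500,238), (552,238) and (605,232), and the black and pink parts lie outside it. The gap looks like about 46 mm. I'll take a closer look with the wrist camera over the jig.

>>> arm_command(
  targets="-1 .0486 -.0371 0 -.159;-1 .0486 -.0371 0 -.159;-1 .0486 -.0371 0 -.159;-1 .0486 -.0371 0 -.159;-1 .0486 -.0371 0 -.159;-1 .0486 -.0371 0 -.159;-1 .0486 -.0371 0 -.159;-1 .0486 -.0371 0 -.159;-1 0 0 0 0;-1 0 0 0 0",
)

```text
t: 1.4
tcp_pos: [0.5248, 0.2099, 0.3033]
orientation: [-2.18, -2.26, 0.002]
force: [-0.2, -0.1, -0.0]
width: 0.0851
```

```bash
python3 - <<'E'
from h import *
import pickle
c=cam("wrist"); cv2.imwrite("pics/w1.png",c["frame"]); pickle.dump(c,open("w1.pkl","wb"))
s=arm.read_state(); print(s["t"],s["tcp_pos"],s["orientation"],Ro.from_rotvec(s["orientation"]).as_matrix().round(3),s["joints"])
print(c["C"],c["fx"])
E
```

```text
1.45 [0.52431653 0.21044938 0.3035472 ] [-2.17921339e+00 -2.26153258e+00  1.75101481e-03] [[-0.037  0.999 -0.001]
 [ 0.999  0.037 -0.   ]
 [-0.    -0.001 -1.   ]] [ 3.81506188e-01  3.29877884e-01 -3.88888751e-02  1.20344475e+00
  4.28587388e-04  1.91523197e+00]
[0.52312878 0.2868757  0.37377844] 429.1882345027871
```

View pics/w1.png

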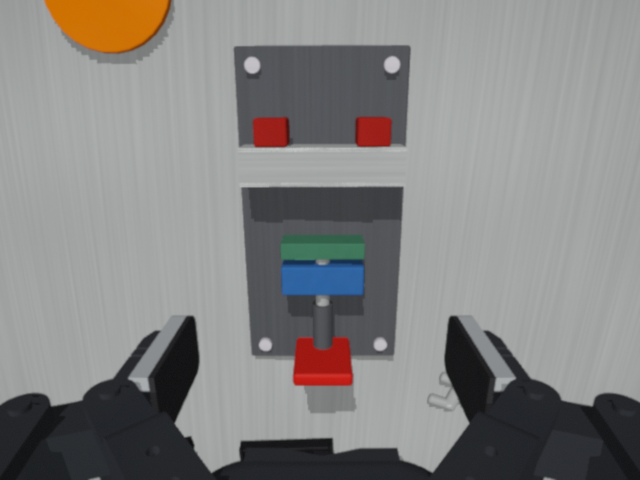

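The close view shows the jig nearly square in the picture: tube face edge at row 187, jaw rows 236–260, guide block 260–295, handle top around (323,360), and bolts at (252,65), (392,65), (265,345) and (380,345).

```bash
python3 - <<'E'
from h import *
import pickle
c=pickle.load(open("w1.pkl","rb")); f=c["frame"]; hsv=cv2.cvtColor(f,cv2.COLOR_BGR2HSV)
p=f[140:300,295:312].mean(1).astype(int)
for r in list(range(0,12))+list(range(40,52))+list(range(90,160,1)): print(r+140,p[r].tolist(),end="; ")
print()
def rect(lo,hi,box):
    m=cv2.inRange(hsv,lo,hi); M=np.zeros_like(m); x0,y0,x1,y1=box; M[y0:y1,x0:x1]=m[y0:y1,x0:x1]
    k=max(cv2.findContours(M,0,cv2.CHAIN_APPROX_NONE)[0],key=cv2.contourArea); return k
B=[]
for b in [(240,53,264,77),(380,53,404,77),(254,334,276,356),(370,334,391,356)]:
    k=rect((0,0,140),(180,60,255),b); m=cv2.moments(k); u,v=m["m10"]/m["m00"],m["m01"]/m["m00"]; P=onz(c,u,v,.011); B.append(P); print("bolt",u,v,P.round(4))
k=rect((0,120,40),(6,255,255),(280,330,370,395)); print("handle box",cv2.boundingRect(k))
g=rect((45,60,20),(85,255,255),(260,220,390,280)); print("jaw",cv2.boundingRect(g))
B=np.array(B); cen=B.mean(0); yv=(B[0]+B[1]-B[2]-B[3])[:2]; yv/=np.linalg.norm(yv); xv=(B[1]+B[3]-B[0]-B[2])[:2]
print("cen",cen,"yaw from y",np.degrees(np.arctan2(-yv[0],yv[1])),"x",np.degrees(np.arctan2(xv[1],xv[0])), np.linalg.norm(B[0]-B[2]))
# plate corners via gray
for (r,z) in [(187,.04),(146,.04)]: print("tube row",r,onz(c,323,r,z))
for r,z in [(236,.012),(245,.0385),(260,.0385),(338,.074),(375,.074)]: print(r,onz(c,323,r,z))
E
```

```text
140 [91, 87, 85]; 141 [91, 87, 85]; 142 [92, 88, 86]; 143 [100, 98, 96]; 144 [121, 122, 119]; 145 [132, 134, 131]; 146 [139, 140, 138]; 147 [159, 161, 158]; 148 [185, 187, 184]; 149 [189, 191, 189]; 150 [184, 187, 183]; 151 [179, 181, 178]; 180 [165, 166, 163]; 181 [165, 166, 164]; 182 [170, 171, 169]; 183 [175, 177, 174]; 184 [172, 174, 171]; 185 [166, 167, 165]; 186 [143, 144, 141]; 187 [95, 94, 92]; 188 [68, 66, 64]; 189 [66, 64, 62]; 190 [67, 64, 63]; 191 [66, 64, 62]; 230 [89, 86, 84]; 231 [90, 86, 84]; 232 [89, 86, 84]; 233 [89, 86, 82]; 234 [84, 89, 74]; 235 [76, 94, 58]; 236 [74, 96, 51]; 237 [73, 96, 51]; 238 [73, 96, 51]; 239 [73, 96, 51]; 240 [74, 96, 51]; 241 [74, 96, 51]; 242 [75, 98, 52]; 243 [83, 108, 58]; 244 [93, 120, 64]; 245 [94, 121, 65]; 246 [93, 120, 64]; 247 [93, 120, 65]; 248 [93, 120, 65]; 249 [93, 120, 65]; 250 [94, 120, 65]; 251 [94, 120, 65]; 252 [93, 120, 65]; 253 [93, 120, 65]; 254 [92, 119, 64]; 255 [92, 119, 64]; 256 [92, 119, 64]; 257 [93, 120, 65]; 258 [96, 121, 65]; 259 [95, 112, 59]; 260 [84, 73, 36]; 261 [79, 48, 23]; 262 [79, 47, 22]; 263 [84, 49
[... 704 characters left out ...]
054818744 64.55083996463306 [0.4662 0.3143 0.011 ]
bolt 391.61551577152596 64.12702472293265 [0.577  0.3185 0.011 ]
bolt 265.01018922852984 344.17321688500726 [0.476  0.0628 0.011 ]
bolt 379.77200577200574 343.9639249639249 [0.5867 0.067  0.011 ]
handle box (293, 337, 60, 49)
jaw (280, 235, 85, 25)
cen [0.52646928 0.1906487  0.011     ] yaw from y 2.2091616165783683 x 2.1961932318055455 0.25171944145275094
tube row 187 [0.52606827 0.22347183 0.04      ]
tube row 146 [0.52490887 0.25522474 0.04      ]
236 [0.52791279 0.17443237 0.012     ]
245 [0.52784605 0.17491152 0.0385    ]
260 [0.52832758 0.16174786 0.0385    ]
338 [0.53019193 0.10904446 0.074     ]
375 [0.53145728 0.07452473 0.074     ]
```

The measured gap is about 48.5 mm, so two packers (28 mm) let the jaw close after about 20.5 mm, inside its 28 mm travel. The jig origin is about (0.526, 0.2056) with yaw 2.2°. Next I'll look at the tray.

>>> arm_command(
  targets="-1 -.0026 -.045 -.006 0;-1 -.0026 -.045 -.006 0;-1 -.0026 -.045 -.006 0;-1 -.0026 -.045 -.006 0;-1 -.0026 -.045 -.006 0;-1 -.0026 -.045 -.006 0;-1 -.0026 -.04 -.006 0;-1 0 0 0 0;-1 0 0 0 0",
)

```text
t: 2.58
tcp_pos: [0.5067, -0.0984, 0.2621]
orientation: [-2.179, -2.263, -0.001]
force: [0.1, 1.0, 1.2]
width: 0.0855
```

```bash
python3 - <<'E'
from h import *
import pickle
c=cam("wrist"); cv2.imwrite("pics/w2.png",c["frame"]); pickle.dump(c,open("w2.pkl","wb"))
s=arm.read_state(); print(s["t"],s["tcp_pos"],Ro.from_rotvec(s["orientation"]).as_matrix().round(3)[0]); print(c["C"])
hsv=cv2.cvtColor(c["frame"],cv2.COLOR_BGR2HSV); m=cv2.inRange(hsv,(18,100,60),(35,255,255))
for k in cv2.findContours(m,0,cv2.CHAIN_APPROX_NONE)[0]:
    if cv2.contourArea(k)>100: print(cv2.boundingRect(k),np.array(cv2.minAreaRect(k)[1]).round(1),[onz(c,*b,.067)[:2].round(4).tolist() for b in cv2.boxPoints(cv2.minAreaRect(k))])
E
```

```text
2.625 [ 0.50685984 -0.09821666  0.26216409] [-0.038  0.999  0.   ]
[ 0.50476081 -0.0215586   0.3326095 ]
(304, 397, 42, 43) [41.9 38.6] [[0.4988, -0.2638], [0.5014, -0.2282], [0.5324, -0.2315], [0.5309, -0.2675]]
(296, 338, 45, 40) [43.8 37.5] [[0.4927, -0.209], [0.4952, -0.1782], [0.5259, -0.1811], [0.5244, -0.2122]]
(298, 274, 49, 43) [35.6 47.5] [[0.4905, -0.1373], [0.5212, -0.1287], [0.5278, -0.154], [0.4962, -0.1631]]
(296, 213, 49, 33) [32. 48.] [[0.4911, -0.0892], [0.5217, -0.088], [0.5228, -0.1095], [0.4915, -0.1107]]
```

View pics/w2.png

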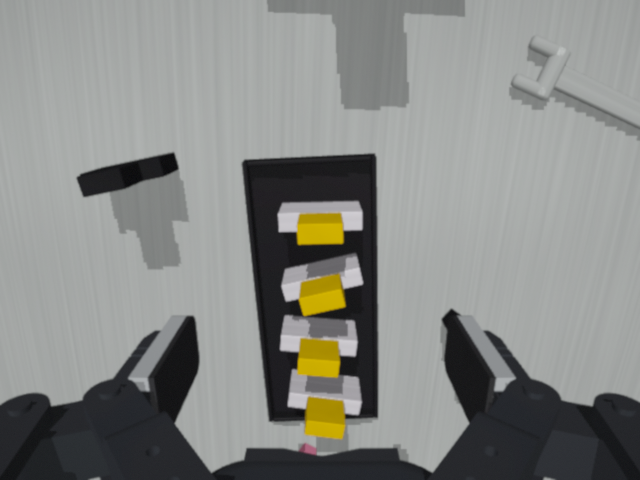

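The tray view shows packer 1's tab at (320,230), packer 2 at (322,295) turned about 16°, packer 3 at (320,357) and packer 4 at (325,417). A black look-alike stands off to the left at (130,173). I'll grasp packer 1 at about (0.507, -0.103).

>>> arm_command(
  targets="-1 0 -.0045 -.05 0;-1 0 0 -.05 0;-1 0 0 -.03 0;-1 0 0 -.02 0;-1 0 0 0 0;1 0 0 0 0;1 0 0 0 0;1 0 0 0 0;1 0 0 0 0;1 0 0 0 0;1 0 0 0 0",
)

```text
t: 4.0
tcp_pos: [0.5078, -0.1045, 0.113]
orientation: [2.18, 2.26, 0.002]
force: [-0.3, 0.4, 5.8]
width: 0.0285
```

```bash
python3 - <<'E'
from h import *
s=arm.read_state(); print(s["t"],s["tcp_pos"],s["force"],s["width"])
c=cam("wrist"); cv2.imwrite("pics/w3.png",c["frame"])
E
```

```text
4.0 [ 0.50776831 -0.10449209  0.11296342] [-0.28072235  0.41882361  5.79388916] 0.02846510211259008
```

View pics/w3.png

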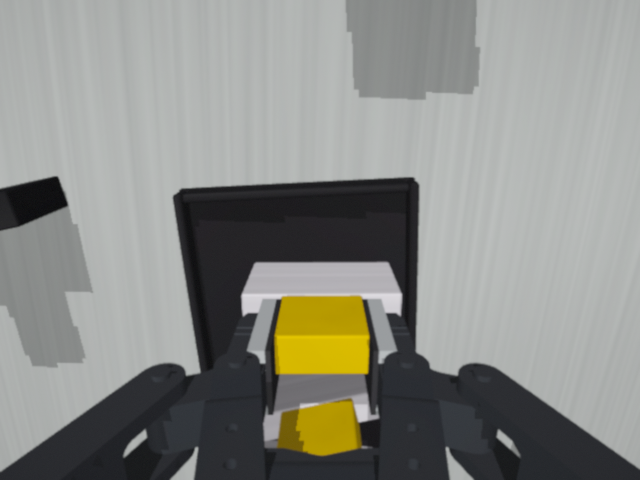

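Packer 1 is held: the tab at (322,335) sits between the pads, width 28.5 mm. Lifting and moving to above the jig.

>>> arm_command(
  targets="1 0 0 .02 0;1 0 0 .04 0;1 0 0 .04 0;1 .0026 .045 0 0;1 .0026 .045 0 0;1 .0026 .045 0 0;1 .0026 .045 0 0;1 .0026 .045 0 0;1 .0026 .045 0 0;1 .0022 .048 0 0;1 0 0 0 0;1 0 0 0 0",
)

```text
t: 5.55
tcp_pos: [0.5243, 0.2133, 0.2115]
orientation: [-2.181, -2.261, 0.002]
force: [-0.5, 0.1, -0.8]
width: 0.0288
```

```bash
cat > held.py <<'E'
from h import *
import sys
c=cam("wrist"); cv2.imwrite("pics/%s.png"%sys.argv[1],c["frame"])
s=arm.read_state(); p=np.array(s["tcp_pos"]); print(s["t"],p.round(4),np.array(s["force"]).round(2),s["width"],Ro.from_rotvec(s["orientation"]).as_matrix().round(3)[0])
hsv=cv2.cvtColor(c["frame"],cv2.COLOR_BGR2HSV); m=cv2.inRange(hsv,(18,100,60),(35,255,255))
k=max(cv2.findContours(m,0,cv2.CHAIN_APPROX_NONE)[0],key=cv2.contourArea); x,y,w,h=cv2.boundingRect(k); print(x,y,w,h)
col=c["frame"][y-4:y+h+6,x+w//2-8:x+w//2+8,2].mean(1).astype(int); print(col.tolist())
top=float(sys.argv[2])+p[2]
print("back edge rel tcp",(onz(c,x+w/2,y+h,top)-p).round(4), onz(c,x+w/2,y,top-.03)-p)
E
python3 held.py w4 -.044
```

```text
5.6 [0.5243 0.2128 0.2116] [ 0.34  0.22 -1.2 ] 0.029360344805060435 [-0.035  0.999 -0.001]
274 296 97 79
[171, 183, 196, 192, 177, 171, 171, 170, 170, 170, 171, 171, 171, 171, 171, 171, 171, 171, 171, 171, 171, 171, 170, 170, 170, 170, 170, 170, 171, 171, 172, 172, 173, 173, 173, 173, 173, 173, 173, 173, 173, 173, 180, 195, 210, 215, 211, 206, 204, 204, 204, 204, 204, 204, 204, 204, 204, 203, 203, 203, 203, 203, 203, 203, 202, 202, 202, 202, 202, 202, 202, 201, 202, 201, 201, 201, 201, 201, 201, 201, 197, 172, 117, 71, 61, 60, 60, 60, 60]
back edge rel tcp [ 0.0013 -0.0036 -0.044 ] [ 0.00090448  0.00938392 -0.074     ]
```

>>> arm_command(
  targets="1 .0005 -.0027 -.03 0;1 0 0 -.03 0;1 0 0 -.015 0;1 0 0 -.01 0;1 0 0 0 0;1 0 0 0 0",
)

```text
t: 6.35
tcp_pos: [0.5259, 0.2112, 0.1278]
orientation: [2.181, 2.26, 0.002]
force: [0.4, -0.6, -1.4]
width: 0.0289
```

```bash
python3 held.py w5 -.046
```

```text
6.4 [0.526  0.2113 0.1279] [ 0.62 -0.24 -1.3 ] 0.02907073309042401 [-0.036  0.999  0.002]
273 296 98 79
[182, 194, 206, 203, 188, 182, 181, 181, 181, 181, 181, 181, 182, 182, 182, 182, 182, 182, 182, 182, 181, 181, 181, 181, 181, 181, 181, 181, 181, 182, 182, 183, 183, 183, 183, 184, 183, 183, 184, 184, 183, 184, 190, 206, 221, 225, 222, 217, 216, 215, 215, 215, 215, 215, 215, 214, 214, 214, 214, 214, 214, 213, 213, 213, 213, 213, 213, 213, 213, 212, 212, 212, 212, 212, 212, 212, 212, 212, 211, 212, 208, 182, 123, 67, 53, 53, 53, 53, 53]
back edge rel tcp [ 0.0013 -0.0055 -0.046 ] [ 0.00093716  0.0079402  -0.076     ]
```

View pics/w5.png

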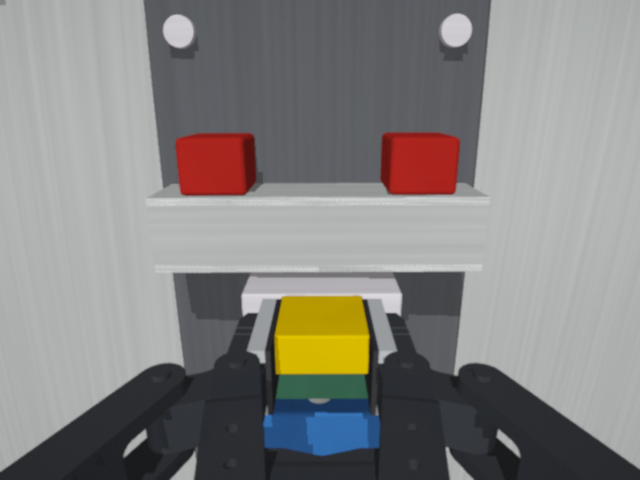

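The packer is just above the plate and square. Its body's front top edge is at about row 291, and the tube edge is at row 270. Checking the clearance numerically.

```bash
python3 - <<'E'
from h import *
c=cam("wrist"); p=c["frame"][262:300,255:270].mean((1,2)).astype(int); print(list(zip(range(262,300),p.tolist())))
for r,z in [(271,.04),(291,.052),(278,.018)]: print(r,onz(c,322,r,z).round(4))
E
```

```text
[(262, 178), (263, 178), (264, 180), (265, 181), (266, 182), (267, 183), (268, 184), (269, 185), (270, 181), (271, 171), (272, 146), (273, 121), (274, 115), (275, 117), (276, 126), (277, 149), (278, 169), (279, 175), (280, 175), (281, 175), (282, 176), (283, 176), (284, 177), (285, 177), (286, 178), (287, 179), (288, 178), (289, 177), (290, 176), (291, 176), (292, 179), (293, 192), (294, 210), (295, 218), (296, 215), (297, 210), (298, 202), (299, 188)]
271 [0.5269 0.2245 0.04  ]
291 [0.527  0.2213 0.052 ]
278 [0.5274 0.2123 0.018 ]
```

>>> arm_command(
  targets="1 0 0 -.004 0;1 0 0 -.002 0;1 0 0 -.001 0;1 0 0 0 0;1 0 0 0 0",
)

```text
t: 7.08
tcp_pos: [0.5253, 0.211, 0.1199]
orientation: [2.181, 2.261, 0.0]
force: [-0.1, -0.5, -1.1]
width: 0.0293
```

>>> arm_command(
  targets="1 0 0 -.001 0;1 0 0 0 0;1 0 0 0 0",
)

```text
t: 7.45
tcp_pos: [0.5254, 0.211, 0.119]
orientation: [2.181, 2.261, 0.001]
force: [-0.1, -0.3, 0.0]
width: 0.0288
```

>>> arm_command(
  targets="1 0 0 -.0007 0;1 0 0 0 0;1 0 0 0 0",
)

```text
t: 7.82
tcp_pos: [0.5254, 0.211, 0.119]
orientation: [2.181, 2.261, 0.001]
force: [-2.1, 0.1, 5.8]
width: 0.0289
```

It is standing on the plate. Releasing, then going up and back.

>>> arm_command(
  targets="0 0 0 0 0;0 0 0 0 0;-1 0 0 0 0;-1 0 0 0 0;-1 0 0 .02 0;-1 0 0 .05 0;-1 0 0 .06 0;-1 0 -.05 .03 0;-1 0 -.05 0 0;-1 0 0 0 0;-1 0 0 0 0",
)

```text
t: 9.2
tcp_pos: [0.5252, 0.111, 0.278]
orientation: [-2.181, -2.26, -0.0]
force: [0.5, -0.3, 0.3]
width: 0.0854
```

```bash
python3 - <<'E'
from h import *
import pickle
s=arm.read_state(); print(s["t"],s["tcp_pos"],s["force"],s["width"])
c=cam("wrist"); cv2.imwrite("pics/w6.png",c["frame"]); pickle.dump(c,open("w6.pkl","wb")); print(c["C"])
hsv=cv2.cvtColor(c["frame"],cv2.COLOR_BGR2HSV); m=cv2.inRange(hsv,(18,100,60),(35,255,255))
for k in cv2.findContours(m,0,cv2.CHAIN_APPROX_NONE)[0]:
    if cv2.contourArea(k)>100: print(cv2.boundingRect(k),[onz(c,*b,.074)[:2].round(4).tolist() for b in cv2.boxPoints(cv2.minAreaRect(k))])
E
```

```text
9.2 [0.5252012  0.11097862 0.27801048] [ 0.48526746 -0.25830065  0.29152832] 0.08538646701284472
[0.52348302 0.18788548 0.34849728]
(302, 47, 52, 28) [[0.5111, 0.2044], [0.5108, 0.2196], [0.541, 0.2207], [0.5418, 0.2055]]
```

View pics/w6.png

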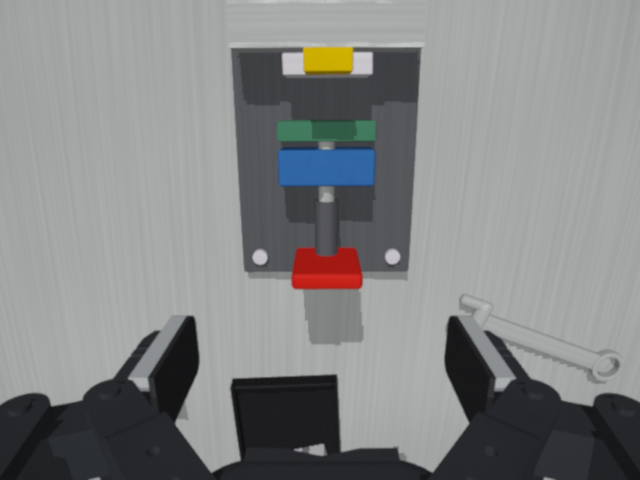

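Packer 1 stands in the gap beside the tube with its tab at (328,60), at jig y ≈ +7 mm and centred in x. The jaw at row 130 has plenty of room in front of it. On to packer 3.

>>> arm_command(
  targets="-1 -.003 -.047 -.003 0;-1 -.003 -.047 -.003 0;-1 -.003 -.047 -.003 0;-1 -.003 -.047 -.003 0;-1 -.003 -.047 -.003 0;-1 -.003 -.047 -.003 0;-1 0 0 0 0;-1 0 0 0 0",
)

```text
t: 10.25
tcp_pos: [0.5075, -0.17, 0.2598]
orientation: [-2.179, -2.261, -0.0]
force: [-1.2, -0.0, 0.3]
width: 0.0857
```

```bash
python3 - <<'E'
from h import *
s=arm.read_state(); print(s["t"],s["tcp_pos"])
c=cam("wrist"); cv2.imwrite("pics/w7.png",c["frame"]); print(c["C"])
hsv=cv2.cvtColor(c["frame"],cv2.COLOR_BGR2HSV); m=cv2.inRange(hsv,(18,100,60),(35,255,255))
for k in cv2.findContours(m,0,cv2.CHAIN_APPROX_NONE)[0]:
    if cv2.contourArea(k)>100:
        q=np.array([onz(c,*b,.067)[:2] for b in cv2.boxPoints(cv2.minAreaRect(k))]); q=q[np.argsort(q[:,1])][:2]; q=q[np.argsort(q[:,0])]; d=q[1]-q[0]
        print(cv2.boundingRect(k),"back edge mid",q.mean(0).round(4),np.linalg.norm(d).round(4),np.degrees(np.arctan2(d[1],d[0])).round(1))
E
```

```text
10.25 [ 0.50751458 -0.16998793  0.25975184]
[ 0.50569958 -0.09312461  0.33028278]
(305, 320, 47, 41) back edge mid [ 0.5153 -0.2651] 0.0326 -6.1
(297, 252, 48, 38) back edge mid [ 0.5087 -0.2108] 0.0316 -2.9
(300, 177, 52, 40) back edge mid [ 0.512  -0.1583] 0.0314 16.5
```

>>> arm_command(
  targets="-1 .0012 -.034 0 -.08;-1 0 0 -.05 0;-1 0 0 -.05 0;-1 0 0 -.03 0;-1 0 0 -.0165 0;-1 0 0 0 0;1 0 0 0 0;1 0 0 0 0;1 0 0 0 0;1 0 0 0 0;1 0 0 0 0;1 0 0 0 0",
)

```text
t: 11.8
tcp_pos: [0.5092, -0.2054, 0.1147]
orientation: [2.269, 2.171, 0.002]
force: [-0.6, 1.2, 5.6]
width: 0.0291
```

>>> arm_command(
  targets="1 0 0 .02 0;1 0 0 .04 0;1 0 0 .05 .02;1 .0025 .047 0 .02;1 .0025 .047 0 .02;1 .0025 .047 0 .02;1 .0025 .047 0 0;1 .0025 .047 0 0;1 .0025 .047 0 0;1 .001 .047 0 0;1 0 .055 0 0;1 0 0 0 0",
)

```text
t: 13.3
tcp_pos: [0.5242, 0.1823, 0.2232]
orientation: [-2.175, -2.266, -0.001]
force: [-0.6, 0.2, -1.5]
width: 0.0293
```

```bash
python3 held.py w8 -.0465
```

```text
13.35 [0.524  0.1804 0.2231] [-0.72 -0.63 -1.6 ] 0.028836047541543963 [-0.039  0.999 -0.001]
274 294 96 78
[167, 179, 191, 188, 174, 168, 167, 167, 167, 167, 167, 167, 167, 167, 167, 167, 167, 167, 167, 167, 167, 166, 166, 167, 167, 167, 167, 167, 167, 168, 168, 169, 169, 169, 169, 169, 169, 169, 169, 169, 171, 179, 194, 207, 210, 206, 202, 201, 201, 201, 201, 201, 200, 200, 200, 200, 200, 200, 199, 199, 199, 199, 199, 199, 199, 199, 199, 199, 198, 198, 198, 198, 198, 198, 198, 198, 197, 197, 195, 183, 142, 88, 62, 58, 59, 61, 67, 78]
back edge rel tcp [ 0.0016 -0.0028 -0.0465] [ 0.00106971  0.01048392 -0.0765    ]
```

View pics/w8.png

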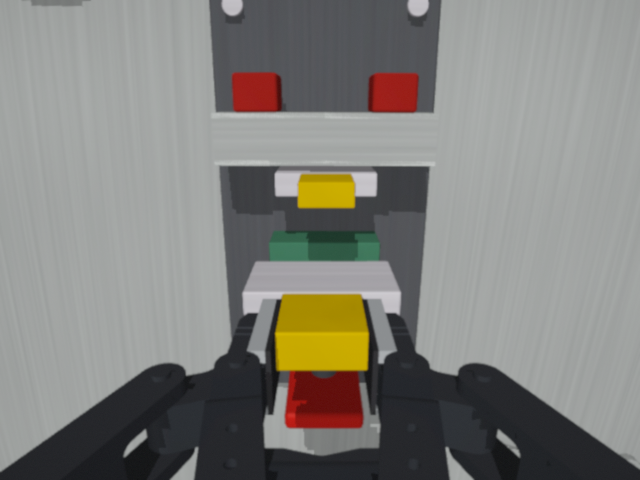

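Packer 3 is held square, and packer 1 stands by the tube with its tab at (327,190). Lowering packer 3 to jig y ≈ -13 mm.

>>> arm_command(
  targets="1 .0005 .008 -.02 0;1 0 0 -.04 0;1 0 0 -.025 0;1 0 0 -.01 0;1 0 0 0 0;1 0 0 0 0;1 0 0 0 0",
)

```text
t: 14.22
tcp_pos: [0.5258, 0.1871, 0.1299]
orientation: [2.181, 2.26, 0.003]
force: [-0.1, 0.5, -1.5]
width: 0.029
```

```bash
python3 - <<'E'
from h import *
s=arm.read_state(); print(s["tcp_pos"],s["force"])
c=cam("wrist"); cv2.imwrite("pics/w9.png",c["frame"])
hsv=cv2.cvtColor(c["frame"],cv2.COLOR_BGR2HSV); m=cv2.inRange(hsv,(18,100,60),(35,255,255))
for k in cv2.findContours(m,0,cv2.CHAIN_APPROX_NONE)[0]:
    if cv2.contourArea(k)>100: x,y,w,h=cv2.boundingRect(k); print(x,y,w,h,onz(c,x+w/2,y+h,.074)[:2].round(4))
E
```

```text
[0.52583633 0.18712231 0.12991604] [-0.08666984  0.49387188 -1.52293612]
274 294 96 78 [0.5275 0.1758]
275 225 96 66 [0.5267 0.2063]
```

>>> arm_command(
  targets="1 0 .0015 -.004 0;1 0 0 -.003 0;1 0 0 -.001 0;1 0 0 0 0;1 0 0 0 0",
)

```text
t: 14.9
tcp_pos: [0.5247, 0.1885, 0.1208]
orientation: [-2.181, -2.261, 0.0]
force: [-1.9, -0.1, 1.8]
width: 0.029
```

>>> arm_command(
  targets="1 0 0 -.0007 0;1 0 0 0 0;1 0 0 0 0",
)

```text
t: 15.28
tcp_pos: [0.5247, 0.1885, 0.1208]
orientation: [-2.181, -2.261, -0.0]
force: [-3.5, -0.5, 6.6]
width: 0.0286
```

>>> arm_command(
  targets="0 0 0 0 0;0 0 0 0 0;-1 0 0 0 0;-1 0 0 0 0;-1 0 0 .02 0;-1 0 0 .05 0;-1 0 0 .04 0;-1 .001 -.05 0 0;1 .002 -.05 0 0;1 .002 -.05 0 0;1 .002 -.01 0 0;1 0 0 0 0",
)

```text
t: 16.77
tcp_pos: [0.5322, 0.0281, 0.23]
orientation: [-2.183, -2.259, -0.001]
force: [-0.1, 0.9, -0.1]
width: 0.0126
```

```bash
python3 - <<'E'
from h import *
import pickle
s=arm.read_state(); print(s["t"],s["tcp_pos"],s["force"],s["width"])
c=cam("wrist"); cv2.imwrite("pics/w10.png",c["frame"]); pickle.dump(c,open("w10.pkl","wb"))
hsv=cv2.cvtColor(c["frame"],cv2.COLOR_BGR2HSV)
for nm,lo,hi,z in [("y",(18,100,60),(35,255,255),.074),("r",(0,120,40),(6,255,255),.074),("g",(45,60,20),(85,255,255),.0385)]:
  for k in cv2.findContours(cv2.inRange(hsv,lo,hi),0,cv2.CHAIN_APPROX_NONE)[0]:
    if cv2.contourArea(k)>100: print(nm,cv2.boundingRect(k),[onz(c,*b,z)[:2].round(4).tolist() for b in cv2.boxPoints(cv2.minAreaRect(k))])
E
```

```text
16.775 [0.5321647  0.02809106 0.22996241] [-0.06528366  0.87771428 -0.104256  ] 0.012592642552385853
r (274, 151, 94, 34) [[0.5066, 0.0803], [0.5551, 0.0819], [0.5562, 0.0646], [0.5067, 0.0629]]
g (331, 0, 49, 6) [[0.5339, 0.1601], [0.5604, 0.1611], [0.5606, 0.1586], [0.534, 0.1576]]
g (261, 0, 48, 7) [[0.4953, 0.1589], [0.5213, 0.1597], [0.5213, 0.1567], [0.4953, 0.1559]]
```

View pics/w10.png

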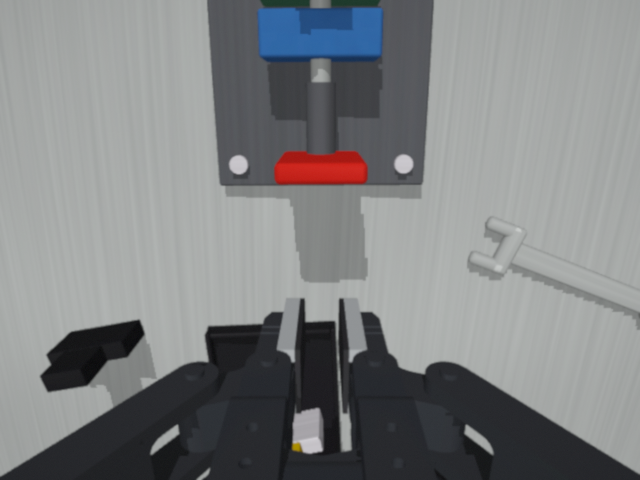

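The fingers are shut behind the handle, whose back edge is at row 184 (y ≈ 0.064). I'll check the packers with the top camera numerically, then lower.

```bash
cat > chk.py <<'E'
from h import *
s=arm.read_state(); print(s["t"],s["tcp_pos"].round(4) if hasattr(s["tcp_pos"],"round") else s["tcp_pos"],np.array(s["force"]).round(2))
o=np.array([.5259,.2056]); a=.0384; X=np.array([np.cos(a),np.sin(a)]); Y=np.array([-np.sin(a),np.cos(a)])
for n in("top","scene"):
  c=cam(n); cv2.imwrite(f"pics/{n}_{s['t']:.1f}.png",c["frame"]); hsv=cv2.cvtColor(c["frame"],cv2.COLOR_BGR2HSV)
  for nm,lo,hi,z in [("y",(18,100,60),(35,255,255),.06),("g",(45,60,20),(85,255,255),.0385)]:
    for k in cv2.findContours(cv2.inRange(hsv,lo,hi),0,cv2.CHAIN_APPROX_NONE)[0]:
      if cv2.contourArea(k)>20:
        (u,v),wh,an=cv2.minAreaRect(k); p=onz(c,u,v,z)[:2]
        if abs(p[0]-.52)<.1 and abs(p[1])<.4: print(n,nm,round(u),round(v),np.round(wh,1),"world",p.round(4),"jig",((p-o)@X).round(4),((p-o)@Y).round(4))
E
python3 chk.py
```

```text
16.825 [0.5321 0.0289 0.23  ] [0.5  0.7  0.45]
top y 391 235 [12.6  7.6] world [ 0.5075 -0.152 ] jig -0.0321 -0.3566
top y 434 232 [13.  8.] world [ 0.5138 -0.2588] jig -0.0299 -0.4636
top y 250 230 [12.  6.] world [0.5236 0.1918] jig -0.0029 -0.0137
top y 241 230 [11.  6.] world [0.5251 0.214 ] jig -0.0005 0.0085
top g 261 230 [28.2  6.8] world [0.525  0.1679] jig -0.0024 -0.0376
scene y 368 305 [24.2 19.6] world [0.5257 0.2022] jig -0.0003 -0.0033
scene y 286 195 [12.  17.7] world [ 0.5123 -0.1455] jig -0.027 -0.3503
scene y 261 169 [12.5 14.4] world [ 0.5191 -0.2511] jig -0.0244 -0.4561
scene g 350 308 [12.  20.5] world [0.5498 0.1776] jig 0.0228 -0.0289
```

>>> arm_command(
  targets="1 0 0 -.04 0;1 0 0 -.04 0;1 0 0 -.03 0;1 0 0 -.008 0;1 0 0 0 0;1 0 .01 0 0;1 0 .005 0 0;1 0 0 0 0;1 0 0 0 0",
)

```text
t: 18.05
tcp_pos: [0.5321, 0.0435, 0.1123]
orientation: [2.181, 2.261, 0.0]
force: [-0.7, 0.7, -0.1]
width: -0.0005
```

Both packers stand in the gap (jig y -14 and +8 mm). Now pushing.

>>> arm_command(
  targets="1 -.0002 .004 0 0;1 -.0002 .004 0 0;1 -.0001 .003 0 0;1 -.0001 .003 0 0;1 -.0001 .003 0 0;1 -.0001 .003 0 0;1 -.0001 .003 0 0;1 0 0 0 0;1 0 0 0 0",
)

```text
t: 19.18
tcp_pos: [0.531, 0.0665, 0.112]
orientation: [-2.181, -2.261, 0.0]
force: [-1.7, -2.4, 0.6]
width: -0.0001
```

>>> arm_command(
  targets="1 -.0001 .002 0 0;1 -.0001 .002 0 0;1 -.0001 .002 0 0;1 0 .002 0 0;1 -.0001 .002 0 0;1 0 0 0 0;1 0 0 0 0",
)

```text
t: 20.05
tcp_pos: [0.5306, 0.0764, 0.112]
orientation: [-2.181, -2.261, 0.0]
force: [-0.9, -3.2, 0.9]
width: 0.0
```

>>> arm_command(
  targets="1 -.0001 .002 0 0;1 -.0001 .002 0 0;1 0 0 0 0;1 0 0 0 0",
)

```text
t: 20.55
tcp_pos: [0.5305, 0.0797, 0.112]
orientation: [2.181, 2.259, -0.002]
force: [-1.1, -7.3, 2.2]
width: 0.0003
```

```bash
python3 chk.py
```

```text
20.55 [0.5305 0.0797 0.112 ] [-1.09 -7.27  2.22]
top y 391 234 [13.6  7.6] world [ 0.5087 -0.1517] jig -0.0309 -0.3563
top y 434 232 [13.  8.] world [ 0.5138 -0.2588] jig -0.0299 -0.4636
top y 242 230 [12. 13.] world [0.5238 0.2103] jig -0.0019 0.0048
scene y 370 308 [19.7 20.3] world [0.5255 0.2101] jig -0.0002 0.0045
scene y 285 195 [12.4 17.6] world [ 0.5123 -0.1458] jig -0.027 -0.3506
scene y 261 169 [12.6 14.5] world [ 0.5192 -0.2512] jig -0.0243 -0.4562
scene g 352 314 [ 9.4 19.4] world [0.5543 0.1923] jig 0.0279 -0.0144
```

At 7.3 N the handle has travelled about 27 mm, so the jaw has moved about 19–20 mm. That is a stop on the stack, not the 28 mm end stop. Squeezing more.

>>> arm_command(
  targets="1 0 .0015 0 0;1 -.0001 .0015 0 0;1 0 .001 0 0;1 0 0 0 0;1 0 0 0 0;1 0 0 0 0",
)

```text
t: 21.4
tcp_pos: [0.5304, 0.0827, 0.1121]
orientation: [2.18, 2.257, -0.005]
force: [0.2, -10.0, 1.9]
width: -0.0
```

```bash
python3 chk.py; python3 - <<'E'
import cv2,glob
a=cv2.imread(sorted(glob.glob("pics/scene_21*"))[-1])[230:400,250:470]; b=cv2.imread(sorted(glob.glob("pics/top_21*"))[-1])[190:275,190:320]
cv2.imwrite("pics/fin.png",cv2.vconcat([cv2.resize(a,(700,540)) ])); print(a.shape)
E
```

```text
21.4 [0.5304 0.0827 0.1121] [  0.2  -10.04   1.92]
top y 391 234 [13.6  7.6] world [ 0.5087 -0.1517] jig -0.0309 -0.3563
top y 434 232 [13.  8.] world [ 0.5138 -0.2588] jig -0.0299 -0.4636
top y 242 230 [12. 12.] world [0.5238 0.2116] jig -0.0018 0.006
scene y 370 308 [19.7 20.3] world [0.5255 0.2101] jig -0.0002 0.0045
scene y 285 195 [12.4 17.6] world [ 0.5123 -0.1458] jig -0.027 -0.3506
scene y 261 169 [12.6 14.5] world [ 0.5192 -0.2512] jig -0.0243 -0.4562
scene g 352 314 [ 9.4 20.6] world [0.5538 0.192 ] jig 0.0274 -0.0147
(170, 220, 3)
```

View pics/fin.png

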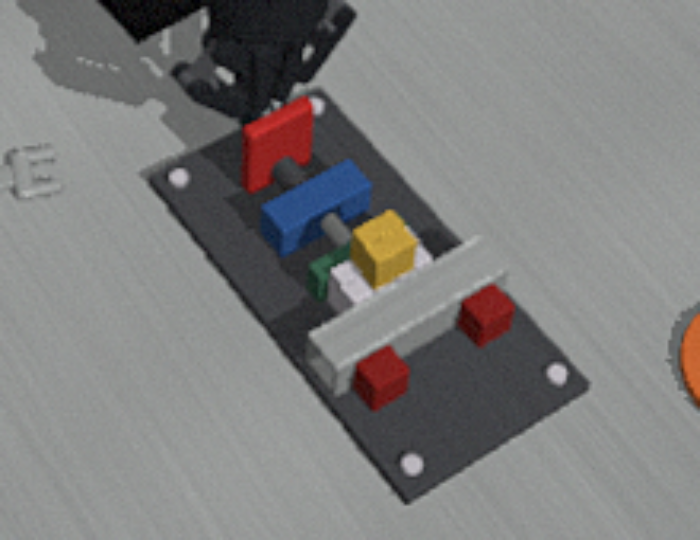

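The picture shows both packers upright and tight together between the jaw and the tube, tabs at about (385,245), with the fingers on the red handle. The push holds at 10 N. Handing in.

```bash
python3 -c "
from bench import arm
print(arm.sign_off()); s=arm.read_state(); print(s['t'],s['force'])"
```

```text
the job is handed in; nothing more can be done
None
the job is handed in; nothing more can be done
```

I stood packers 1 and 3 upright in the gap, which I measured at about 48.5 mm, and pushed the red handle with the closed fingers. I then handed the job in at about 21.5 s with the fingers still pushing.

- **Squeeze:** at the last check the push force was 10.0 N. After the jaw met the stack, the force rose about 1 N per mm.
- **Jaw travel:** I put the jaw at 19–20.5 mm, short of its 28 mm stop. That comes from the handle travel less the spring, and from the gap. The scene camera gave only about 14.5 mm, but packer 3 partly hid the jaw there, so I did not rely on it.
- **Packers in the gap:** in the final picture both stood upright and tight together. They were within about 2 mm of the jig's centre line, and the fingers were clear of them.
- **Everything else:** packers 2 and 4 still stood in the tray, within about 2 mm of where they started. I made no contact with the wrench, spray can, disc or look-alikes, but I did not measure their positions again at the end.

I viewed 11 pictures, one over the budget of 10, to check the final squeeze.

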